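Tighten the bolt of a monitor-arm foot with a ring spanner between its cheeks

TASK

The bolt in the foot of the monitor arm is still loose: take the ring spanner from the black notebook and tighten the bolt clockwise to 2 N m of torque with a steady pull (2.6 N m would strip it). The foot's two cheeks leave only a short swing, so lift the spanner off and set it down again one flat further back for each stroke, without forcing it against the foot. When the bolt is tight, lay the spanner flat on the notebook again, off the glass desk top, and leave the notebook and the pen on it where they are.

Things in the scene. Friction and masses are not known exactly. Their poses are not given: they have to be found in the camera images.
- foot: Aluminium foot of a monitor arm, fixed. Plate 114x94x14 mm; behind the bolt a 90 mm wide housing (front face at x +29 mm) with a 78 mm high post at x +51. Origin: on the bolt's axis at the desk top; +x from bolt to post, z up. A 12 mm wide handle over the bolt can point up to 42 degrees to either side of the foot's -x before it meets a cheek's front end.
- foot_pocket (a point): Middle of the mouth of the pocket between the foot's two upright cheeks: 34 mm from the bolt's axis along the foot's -x, 18 mm above the desk. Axes as the foot's. The cheeks end here; inner faces 38 mm to either side (y), 7 mm thick, tops 36 mm (front end) rising to 50 mm (housing) above the desk. The pocket is open in front and above.
- bolt_seat (a point): Point on the bolt's axis on its washer (38 mm across), 18 mm above the desk: the ring's underside rests here when seated. It turns with the bolt: the head's flats look along its x and every 60 degrees from it. Hexagon head 27 mm across flats, 16 mm high, the top 4 mm tapered.
- bolt (a joint): Angle of the bolt's thread, rad, growing clockwise from above. It starts loose at -2.27 to -1.48, turns against a steady thread friction of about 0.6 N m, and stops hard at 0, where the head bears on the washer. It stays where it is left.
- spanner: Steel ring spanner, 0.26 kg. Origin: centre of the ring's underside, z up; handle along -x to x -152 mm, 12 mm wide, 14 mm high like the ring and level with it. Ring 44 mm outside; hexagonal hole 28.4 mm across flats right through, flats looking along x and every 60 degrees from it.
- spanner_grip (a point): Point at mid-height of the spanner's handle, 100 mm from the ring's axis (spanner x -100, z +7 mm): the place to hold it. Axes as the spanner's. The ring has about 5 degrees of play to either side on the bolt and winds up some 10 degrees more at 2 N m: turn it back to mid-play before lifting, or it binds.
- notebook: Black hard-cover notebook, loose, 250x163 mm, 17 mm thick. Origin: centre of its underside; x along the long side, z up. The spanner lies across it on the half away from the robot (ring at y about +68, x +30 to +75 mm), a blue ball pen across the near half (x -50 to -80 mm).
- ballpen_blue: Blue ball pen, 138 mm long, 12 mm thick, lying across the near half of the notebook; not to be moved.
- bolt_head (a joint): Elastic twist of the bolt's head on its thread, rad, clockwise from above positive: 0.01 rad per N m of torque on the head (0.006 while the loose bolt is turned, 0.016 at 1.6 N m, 0.02 at 2 N m, 0.026 at 2.6 N m). Far too small to see: feel the torque, which is the pull across the handle times its 100 mm arm plus the twist of the hand about the vertical.

How it is judged:
By the outcome, as a careful person would: the job done as asked, in the order asked, and still so for the second after the job is handed in, with the robot touching nothing.
It also fails if it takes over 72 s, if anything falls off the work surface, if the arm or the gripper's body presses on something with over 40 N, if the wrist force passes 120 N, or if a joint passes its speed limit or range.

ROBOT

A 6-joint arm with a two-finger parallel gripper is mounted at the origin on the work surface; the furniture and walls round the work are solid. World frame = base frame: x ahead of the robot, y to its left, z up, the work surface at z = 0. Lengths are in m, angles in degrees, forces in N, time in s.
With the tool pointing down it reaches from about 0.325 to 0.875 m from the base axis. Payload 4.4 kg.
Tool frame: the origin (TCP) lies on the mounting face of the last link; the fingertips stand 173 mm ahead of it and the grasp point (between the pads) lies 155 mm ahead of it; z points along the fingers, y is the line along which they close (so a half turn about z gives the same grasp; the last joint's range is limited). The gripper opens to 85 mm and grips with 20 to 120 N. Pads are 22 mm wide; open, the fingers measure 114 mm over their backs; the gripper's body (76 mm by 85 mm) begins 54 mm behind the grasp point. The pads swing forward as they close: fully open they stand 13 mm farther back than shut.
Start: joints at [60.132, 11.837, 88.321, -0, 79.842, -8.623], TCP at [0.208, 0.536, 0.405] pointing down, gripper open.
Joint ranges: [-156.59, 156.59], [-49.26, 127.26], [12.9, 141.05], [-63.56, 243.56], [4.71, 150.69], [-161.64, 161.64]. Speed limits (degrees/s): [159.86, 159.86, 180, 180, 180, 180].

INTERFACE

Orientations are given as [roll, pitch, yaw] about the fixed x, y, z axes, in that order (R = Rz(yaw) Ry(pitch) Rx(roll)).
In Python, from plant import ctrl gives the robot as it stands.
- The arm moves only by the shell command python3 -m handwheel 'ROWS'. ROWS is a JSON object whose one key "moves" holds a list of rows, each a list of 7 numbers: the opening, from -1 (shut) to 1 (fully open), then the shift along the world's x, y, z in m, then the turn, a rotation vector about the world's x, y, z in degrees. In form: {"moves": [[jaw, x, y, z, ax, ay, az], ...]}. A call has 1 to 8 rows; each row shifts and turns the commanded pose from where the row before left it; what a row does not reach is not made up. A row lasts 1/10 s, in which the tool goes at most 50 mm and 8.59 degrees, less where a joint would pass 70% of its speed; a pose out of reach is approached as far as the arm can. A call is refused whole if a number of a shift passes 0.05 or a number of a turn 8.59, either way. A call with a gripper value outside its range is refused whole. The fingers move at their own pace and stop on an object; the grip force is fixed at half the most. Time passes only in rows, so rows that do not move let the fingers close. It gives the time, the measured TCP pose, the force, the opening and the grip force at its end, in the units of the state.
- ctrl.sense(): the state, without advancing time (a new reading comes with each control period).
- ctrl.read_camera(name): name is "scene" or "top"; returns a dict with "color" (420x560x3 uint8, red, green, blue), "depth" (420x560 float32, m along the optical axis (not along the pixel's ray), 0 where there is no reading), "camera_matrix" (3x3 intrinsics, pixels), "R" (3x3) and "t" (3): a world point X has camera coordinates R X + t. Camera axes: x right, y down, z forward; pixel columns grow to the right and rows downward; lengths in m; the calibration is good to about 2 mm. A picture is of the moment at which its call begins.
- ctrl.job_done(): hands the job in; it is judged then, once.
The state is a dict: "time": time; "qpos": joint angles; "qd": joint speeds; "joint_torque": joint torques, N m; "position": TCP position; "tool_rot": TCP orientation; "wrist_force": force on the tool from outside, world axes, zero at the start; "torque": the same for the moment, N m; "opening": finger opening in m; "gripper_force": force on a finger pad.
Only numpy, scipy, OpenCV 4.12 (cv2) and the standard library are available. Lean on these libraries where they do the work, as an engineer would, in place of code of your own. Each camera call takes 0.05 s, during which the arm holds its last target. There are 200 camera calls.

## Working session

There is one attempt and no reset: what is moved stays moved. The work goes in short steps, Python scripts to look and compute and a shell command to move; the robot and the scene stay as the last step left them, time stands still between calls to the robot, and variables do not carry over. Pictures are saved under pics/ and viewed, at most 10 in all, crops included, and the job is handed in when it is done.

```bash
ls; mkdir -p pics; python3 - <<'E'
from plant import ctrl
import cv2,numpy as np
for n in("scene","top"):
    c=ctrl.read_camera(n);cv2.imwrite(f"pics/{n}0.png",c["color"][:,:,::-1]);np.savez(f"{n}0.npz",**c)
    print(n,c["camera_matrix"].tolist(),(-c["R"].T@c["t"]).round(3),c["R"].round(3).tolist())
s=ctrl.sense();print({k:np.round(v,3).tolist() for k,v in s.items()})
E
```

```text
pics
scene [[537.5835253727554, 0.0, 287.63956616254217], [0.0, 537.5835253727554, 209.73694894815893], [0.0, 0.0, 1.0]] [0.497 0.421 0.557] [[-0.993, 0.121, 0.006], [0.068, 0.597, -0.799], [-0.1, -0.793, -0.601]]
top [[384.58752500966654, 0.0, 281.80655757431055], [0.0, 384.58752500966654, 211.7781224850309], [0.0, 0.0, 1.0]] [ 0.35  -0.235  0.889] [[0.023, -0.999, 0.036], [-0.997, -0.025, -0.077], [0.078, -0.034, -0.996]]
{'time': 0.1, 'qpos': [60.131, 11.88, 88.398, 0.002, 79.842, -8.623], 'qd': [0.014, -0.163, -0.26, 0.009, -0.137, -0.031], 'joint_torque': [-0.001, -38.409, -29.255, -0.0, 0.005, 0.0], 'position': [0.208, 0.536, 0.404], 'tool_rot': [-179.882, -0.02, 158.753], 'wrist_force': [-0.266, -0.631, -0.282], 'torque': [-0.0, -0.017, 0.016], 'gripper_force': 0.0, 'opening': 0.085}
```

View pics/top0.png

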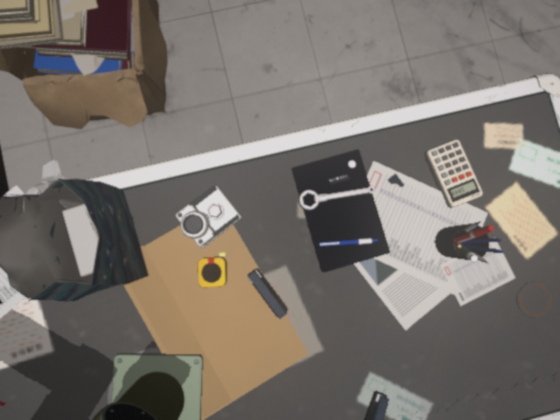

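View pics/scene0.png

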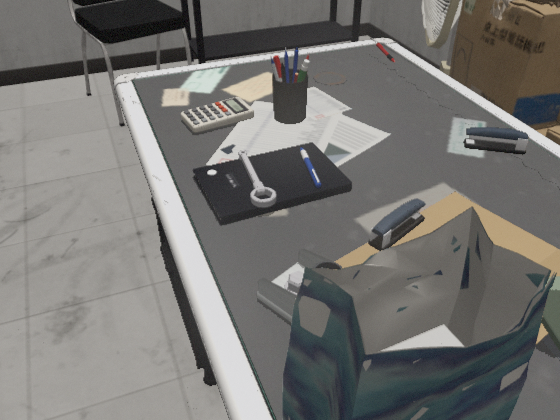

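The top view shows the foot with its bolt at about (215,211) and its post at (194,225). The notebook is at (340,210), with the spanner ring at (309,200), the handle end at (372,190) and the pen at (348,242). A bag at (80,240) lies between the arm's start pose and the foot.

```bash
cat > h.py <<'E'
import numpy as np,cv2
from plant import ctrl
def load(n): return dict(np.load(n))
def ray(c,uv,z):
    uv=np.atleast_2d(uv).astype(float); d=np.c_[uv,np.ones(len(uv))]@np.linalg.inv(c["camera_matrix"]).T@c["R"]
    o=-c["R"].T@c["t"]; return o+d*((z-o[2])/d[:,2])[:,None]
def cloud(c):
    h,w=c["depth"].shape;v,u=np.mgrid[:h,:w]
    p=np.stack([u,v,np.ones_like(u)],-1)@np.linalg.inv(c["camera_matrix"]).T*c["depth"][...,None]
    return (p-c["t"])@c["R"]
def proj(c,P):
    q=(np.atleast_2d(P)@c["R"].T+c["t"])@c["camera_matrix"].T; return q[:,:2]/q[:,2:]
E
python3 - <<'E'
from h import *
t=load("top0.npz");P=cloud(t)
for n,(u,v) in dict(bolt=(215,211),post=(194,225),nb=(330,215),ring=(309,192),pen=(345,242),desk=(300,290)).items(): print(n,P[v,u].round(3))
bag=P[150:310,0:150];print("bag max z",np.nanmax(bag[...,2]), "max by y", [(y,round(float(bag[...,2][abs(bag[...,1]-y)<.03].max()),3)) for y in (.05,.1,.15,.2,.25,.3,.35)])
a=cv2.resize(t["color"][170:260,165:255],(400,400),interpolation=cv2.INTER_CUBIC)
b=cv2.resize(t["color"][140:280,285:405],(343,400),interpolation=cv2.INTER_CUBIC)
cv2.imwrite("pics/crop.png",np.hstack([a,b])[:,:,::-1])
s=load("scene0.npz");Q=cloud(s)
g=s["color"].astype(int)
# grey ring/handle by height in top view
z=P[...,2]; 
m=((z>.02)&(z<.045)); 
E
```

```text
bolt [ 0.415 -0.116  0.036]
post [ 0.381 -0.077  0.068]
nb [ 0.414 -0.374  0.018]
ring [ 0.463 -0.324  0.032]
pen [ 0.353 -0.407  0.031]
desk [ 0.241 -0.31  -0.001]
bag max z 0.8890302379291791 max by y [(0.05, 0.266), (0.1, 0.268), (0.15, 0.274), (0.2, 0.27), (0.25, 0.101), (0.3, 0.039), (0.35, 0.01)]
```

View pics/crop.png

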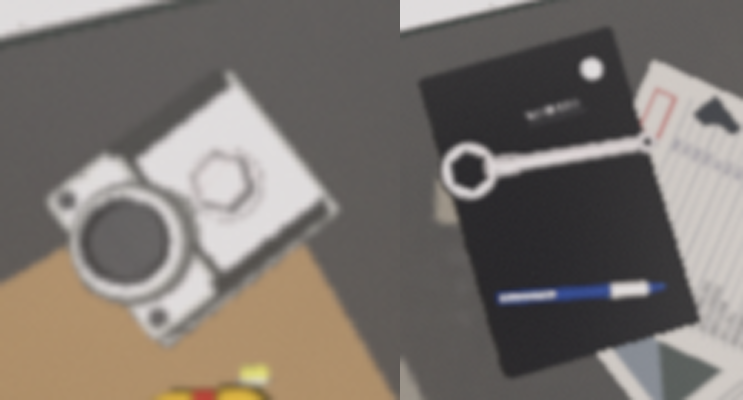

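The crop shows the hex head at crop (221,182), with the pocket opening up and to the right. The spanner ring is at crop (469,170) and its handle runs to (647,142). The pen is about 50 mm away from the spanner.

```bash
python3 - <<'E'
from h import *
t=load("top0.npz");P=cloud(t);g=cv2.cvtColor(t["color"],cv2.COLOR_RGB2GRAY);hsv=cv2.cvtColor(t["color"],cv2.COLOR_RGB2HSV)
# spanner
m=np.zeros_like(g);m[180:215,298:374]=(g[180:215,298:374]>110)*255
n,l,st,ce=cv2.connectedComponentsWithStats(m);i=1+st[1:,4].argmax();m=(l==i).astype(np.uint8)
print("spanner bbox",st[i])
uv=np.argwhere(m)[:,::-1]
W=ray(t,uv,.031)[:,:2]
h=uv[:,0]>325
vx,vy,x0,y0=cv2.fitLine(W[h&(uv[:,0]<366)].astype(np.float32),cv2.DIST_HUBER,0,.01,.01).ravel()
print("handle yaw(-x dir)",np.degrees(np.arctan2(vy,vx)),x0,y0)
cs,_=cv2.findContours(m,cv2.RETR_CCOMP,cv2.CHAIN_APPROX_NONE)
for c in cs:
    if 20<cv2.contourArea(c)<150:
        M=cv2.moments(c);print("hole",M["m10"]/M["m00"],M["m01"]/M["m00"],cv2.contourArea(c),ray(t,(M["m10"]/M["m00"],M["m01"]/M["m00"]),.024))
r=W[uv[:,0]<317];print("ring enclosing",cv2.minEnclosingCircle(r.astype(np.float32)))
d=np.array([vx,vy]);pr=W@d;print("length extent",np.ptp(pr))
print("z spanner depth",np.median(P[...,2][m>0]))
# notebook outline
b=((g<60)&(abs(P[...,2]-.017)<.01)).astype(np.uint8);b[:, :285]=0;b[:,405:]=0;b[:140]=0;b[280:]=0
b=cv2.morphologyEx(b,cv2.MORPH_CLOSE,np.ones((13,13)));n,l,st,ce=cv2.connectedComponentsWithStats(b);i=1+st[1:,4].argmax()
nb=ray(t,np.argwhere(l==i)[:,::-1],.017)[:,:2];R=cv2.minAreaRect(nb.astype(np.float32));print("notebook",R,cv2.boxPoints(R).round(3).tolist())
# pen
pm=((hsv[...,0]>105)&(hsv[...,0]<130)&(hsv[...,1]>110)&(b>0));pw=ray(t,np.argwhere(pm)[:,::-1],.025);print("pen",pw.min(0),pw.max(0),len(pw))
# foot
X=P[170:260,165:255].reshape(-1,3)
f=X[(X[:,2]>.006)&(X[:,2]<.1)]
lo=f[(f[:,2]<.06)][:,:2];R=cv2.minAreaRect(lo.astype(np.float32));print("foot rect",R,cv2.boxPoints(R).round(3).tolist(),len(lo))
a=t["color"][188:240,190:245];bb=cv2.resize(a,None,fx=8,fy=8,interpolation=cv2.INTER_CUBIC)
z=P[188:240,190:245,2];zz=cv2.resize(np.uint8(np.clip(z/.09*255,0,255)),None,fx=6,fy=8,interpolation=cv2.INTER_NEAREST)
cv2.imwrite("pics/foot.png",np.hstack([bb,cv2.applyColorMap(zz,cv2.COLORMAP_JET)]) [:,:,:][:, :, ::-1])
sc=load("scene0.npz");cv2.imwrite("pics/sfoot.png",cv2.resize(sc["color"][240:340,250:380],None,fx=6,fy=6,interpolation=cv2.INTER_CUBIC)[:,:,::-1])
print(proj(sc,[[.415,-.116,.034]]))
E
```

```text
spanner bbox [298 180  76  35 643]
handle yaw(-x dir) -78.648224 0.4599606 -0.3952158
hole 308.61437908496725 199.40522875816993 127.5 [[ 0.44744937 -0.32409545  0.024     ]]
ring enclosing ((0.43958914279937744, -0.31765204668045044), 0.03185758367180824)
length extent 0.18205937981473852
z spanner depth 0.031379863911349525
notebook ((0.4254758954048157, -0.3970732092857361), (0.24750719964504242, 0.16138483583927155), 17.168251037597656) [[0.28299999237060547, -0.3569999933242798], [0.3310000002384186, -0.5109999775886536], [0.5680000185966492, -0.43799999356269836], [0.5199999809265137, -0.28299999237060547]]
pen [ 0.34600067 -0.47843315  0.025     ] [ 0.36136472 -0.36713051  0.025     ] 105
foot rect ((0.41619616746902466, -0.08516663312911987), (0.25216856598854065, 0.1528937816619873), 45.029052734375) [[0.27300000190734863, -0.11999999731779099], [0.38100001215934753, -0.2280000001192093], [0.5590000152587891, -0.05000000074505806], [0.45100000500679016, 0.057999998331069946]] 1900
[[297.16312952 275.1748024 ]]
```

View pics/foot.png

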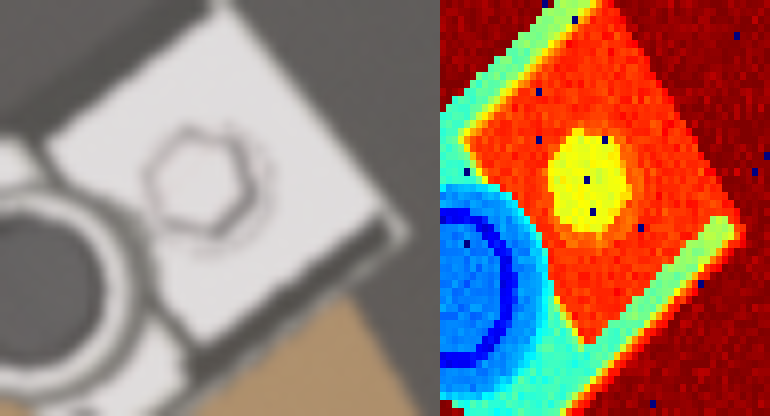

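View pics/sfoot.png

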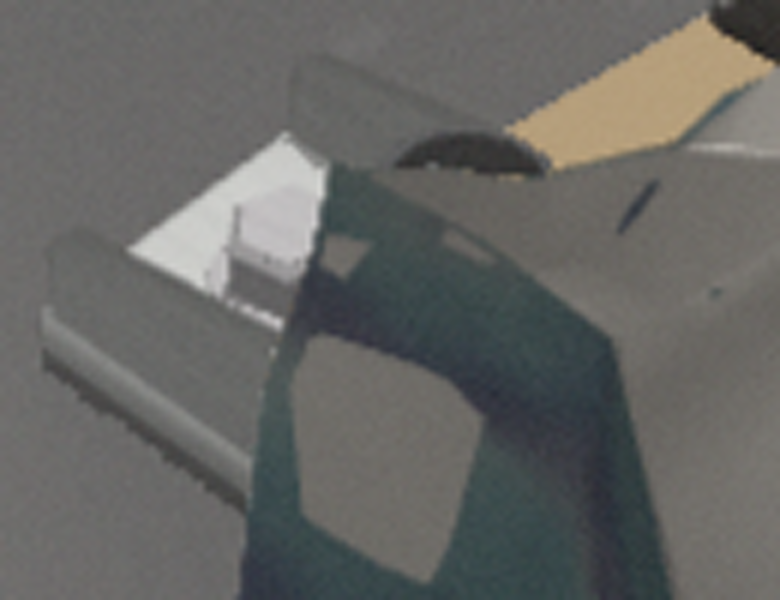

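The foot crop shows the hex head at crop (203,182), with vertices roughly at (190,125), (240,143), (258,190), (220,235), (168,222) and (143,180). In the scene crop the head's left vertices are at about (290,185), (236,208) and (238,255). The bag hides the rest.

```bash
python3 - <<'E'
from h import *
from scipy.optimize import least_squares
t=load("top0.npz");P=cloud(t);g=t["color"].astype(float).mean(2)
X=P[180:250,175:250].reshape(-1,3)
k=np.linalg.norm(X[:,:2]-[.412,-.112],axis=1)
hd=X[(k<.022)&(X[:,2]>.028)&(X[:,2]<.042)];print("head",len(hd),hd.mean(0),"area-> AF",np.sqrt(len(hd)))
c=hd[:,:2].mean(0)
# cheeks
ch=X[(X[:,2]>.034)&(X[:,2]<.051)&(k>.022)&(k<.075)][:,:2]-c
best=[]
for s in(1,-1):
  th=np.radians(-52);e=np.array([np.cos(th),np.sin(th)]);n=np.array([-e[1],e[0]])
  q=ch[(abs(ch@n-s*.0415)<.012)&(ch@e>-.02)&(ch@e<.045)]
  for _ in range(5):
    vx,vy,x0,y0=cv2.fitLine(q.astype(np.float32),cv2.DIST_HUBER,0,.001,.001).ravel();v=np.array([vx,vy]);v=v*np.sign(v@e);n2=np.array([-v[1],v[0]]);off=np.array([x0,y0])@n2
    q=q[abs(q@n2-off)<.006]
  print("cheek",s,len(q),"dir",np.degrees(np.arctan2(v[1],v[0])),"off",off,"front",(q@v).max())
# plate front edge z .014: desk/plate boundary
pl=X[(X[:,2]>.009)&(X[:,2]<.02)][:,:2]-c
f=[]
for o in np.arange(-.03,.031,.004):
  r=pl[abs(pl@n-o)<.002]; 
  if len(r): j=(r@e).argmax(); f.append(r[j])
f=np.array(f);vx,vy,_,_=cv2.fitLine(f.astype(np.float32),cv2.DIST_HUBER,0,.001,.001).ravel();a=np.degrees(np.arctan2(vy,vx));print("front edge normal",a-90,a+90,"dist",(f@e).mean())
# hex by sixfold phase of depth mask
d=hd[:,:2]-c;r=np.hypot(*d.T);ph=np.arctan2(d[:,1],d[:,0])
for pw in(4,6):
  s=(r**pw*np.exp(6j*ph)).sum();print("vertex angle mod60",np.degrees(np.angle(s))/6, abs(s)/(r**pw).sum())
# by colour vertices (eye)
V=np.array([(190,125),(240,143),(258,190),(220,235),(168,222),(143,180)])/8-.44+[190,188]
w=ray(t,V,.034)[:,:2];cc=w.mean(0);dd=w-cc;print("eye centre",cc,"R",np.hypot(*dd.T).round(4),"ang",np.degrees(np.arctan2(dd[:,1],dd[:,0]))%60)
sc=load("scene0.npz")
w=ray(sc,np.array([(290,185),(236,208),(238,255),(300,270)])/6-.42+[250,240],.032)[:,:2];print(w.round(4).tolist())
for i in range(3): q=w[i+1]-w[i];print("edge",np.hypot(*q),np.degrees(np.arctan2(q[1],q[0]))%60)
E
```

```text
head 131 [ 0.41635094 -0.11358077  0.03477956] area-> AF 11.445523142259598
cheek 1 95 dir -48.22421627199344 off 0.04072152168095311 front 0.03469611456729111
cheek -1 92 dir -49.830508379864625 off -0.041336127776442355 front 0.03325151634632163
front edge normal -49.800358 130.19965 dist 0.03707452787537603
vertex angle mod60 20.50846175335843 0.1854557602379126
vertex angle mod60 20.400264376253364 0.24727994255915497
eye centre [ 0.41631292 -0.11516232] R [0.0165 0.0149 0.0153 0.0154 0.0146 0.0166] ang [14.85569743 19.03639549 23.58141247 19.6112037  20.39364038 29.11060983]
[[0.4123, -0.1275], [0.4259, -0.1212], [0.4274, -0.1058], [0.4139, -0.0994]]
edge 0.014938626283181792 24.70189504124253
edge 0.015473582365901736 24.65105575024586
edge 0.014919235504837177 34.494968029723566
```

```bash
python3 -m handwheel '{"moves":[[1,0,0,0.05,0,0,0],[1,0,0,0.05,0,0,0],[1,0.03,-0.04,0,0,0,-3],[1,0.03,-0.04,0,0,0,-3],[1,0.03,-0.04,0,0,0,-3],[1,0.03,-0.04,0,0,0,-3],[1,0.03,-0.04,0,0,0,-3],[1,0.03,-0.04,0,0,0,-3]]}'
python3 -m handwheel '{"moves":[[0.1,0.03,-0.04,0,0,0,-3],[0.1,0.03,-0.04,0,0,0,-3],[0.1,0.01,-0.048,0,0,0,-3],[0.1,0.01,-0.048,0,0,0,-3],[0.1,0.01,-0.048,0,0,0,-3],[0.1,0.01,-0.048,0,0,0,-3],[0.1,0,-0.05,0,0,0,-3],[0.1,0,-0.05,0,0,0,-3]]}'
python3 -m handwheel '{"moves":[[0.1,0,-0.05,0,0,0,-3],[0.1,0,-0.05,0,0,0,-3],[0.1,-0.003,-0.05,0,0,0,-3],[0.1,-0.003,-0.05,0,0,0,-3],[0.1,-0.003,-0.05,0,0,0,-2],[0.1,-0.003,-0.05,0,0,0,-2],[0.1,0,0,0,0,0,0]]}'
```

```text
time: 0.9
position: [0.3889, 0.2941, 0.5043]
tool_rot: [-180.0, -0.0, 140.7]
wrist_force: [0.3, 0.0, 0.4]
opening: 0.0853
gripper_force: 0.0
time: 1.7
position: [0.4881, -0.078, 0.5041]
tool_rot: [-180.0, -0.0, 116.6]
wrist_force: [1.2, 1.3, 0.1]
opening: 0.0469
gripper_force: 0.0
time: 2.4
position: [0.4749, -0.3813, 0.5025]
tool_rot: [-179.8, 0.0, 100.3]
wrist_force: [0.3, 0.9, -0.3]
opening: 0.0471
gripper_force: 0.0
```

```bash
python3 -m handwheel '{"moves":[[0.1,-0.0094,-0.0407,0,0,0,0.3],[0.1,0,0,-0.05,0,0,0],[0.1,0,0,-0.05,0,0,0],[0.1,0,0,-0.05,0,0,0],[0.1,0,0,-0.05,0,0,0],[0.1,0,0,-0.05,0,0,0],[0.1,0,0,-0.02,0,0,0],[0.1,0,0,0,0,0,0]]}'
python3 - <<'E'
from h import *
s=ctrl.read_camera("scene");t=ctrl.read_camera("top")
cv2.imwrite("pics/g1.png",np.hstack([cv2.resize(s["color"][80:240,170:370],(500,400)),cv2.resize(t["color"][150:280,285:385],(300,400))])[:,:,::-1]);print(ctrl.sense()["position"])
E
```

```text
time: 3.2
position: [0.4654, -0.4137, 0.2291]
tool_rot: [-179.7, -0.6, 101.1]
wrist_force: [-1.4, 0.9, -0.7]
opening: 0.0474
gripper_force: 0.0
[ 0.46730808 -0.41616374  0.23491228]
```

View pics/g1.png

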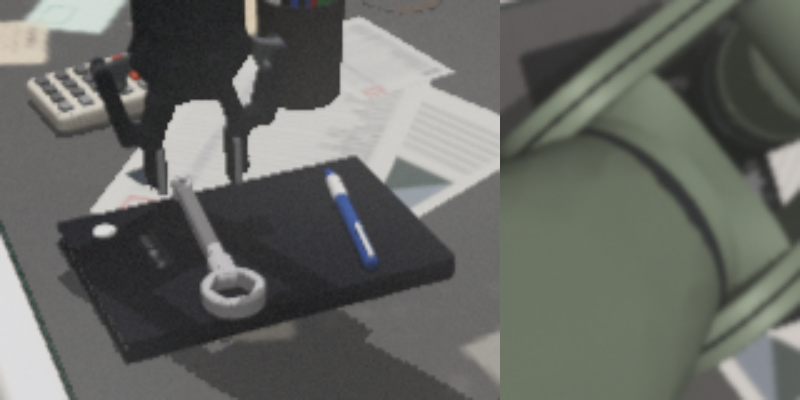

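The view shows the open fingers straddling the handle: fingers at about (160,165) and (237,160), handle at (200,220). The pen is clear of them.

```bash
python3 -m handwheel '{"moves":[[0.1,-0.001,-0.003,-0.02,0,0,0],[0.1,0,0,-0.02,0,0,0],[0.1,0,0,0,0,0,0],[-0.4,0,0,0,0,0,0],[-0.8,0,0,0,0,0,0],[-1,0,0,0,0,0,0],[-1,0,0,0,0,0,0],[-1,0,0,0,0,0,0]]}'
```

```text
time: 4.1
position: [0.4668, -0.4203, 0.1974]
tool_rot: [179.9, 0.2, 101.1]
wrist_force: [-0.8, 0.3, 5.4]
opening: 0.0098
gripper_force: 60.3
```

```bash
python3 -m handwheel '{"moves":[[-1,0,0,0.02,0,0,0],[-1,0,0,0.04,0,0,0],[-1,0,0.04,0.01,0,0,4],[-1,0,0.045,0,0,0,4],[-1,0,0.045,0,0,0,4],[-1,0,0.04,0,0,0,4],[-1,0,0.02,0,0,0,4],[-1,0,0,0,0,0,0]]}'
python3 - <<'E'
from h import *
s=ctrl.read_camera("scene");t=ctrl.read_camera("top");np.savez("s2.npz",**s);np.savez("t2.npz",**t)
q=ctrl.sense();print(q["position"],q["tool_rot"],q["wrist_force"],q["torque"])
p=q["position"];y=np.radians(q["tool_rot"][2]);e=-np.array([np.cos(y),np.sin(y),0])
print(proj(s,[p-[0,0,.16],p-[0,0,.16]-e*.1]))
cv2.imwrite("pics/g2.png",np.hstack([s["color"][100:400,80:480],cv2.resize(t["color"][120:280,200:400],(375,300))])[:,:,::-1])
E
```

```text
time: 4.9
position: [0.4654, -0.2263, 0.2644]
tool_rot: [-180.0, -0.1, 121.3]
wrist_force: [-0.0, -1.0, -3.0]
opening: 0.0098
gripper_force: 59.3
[ 0.46616444 -0.22929172  0.26505164] [1.79995400e+02 8.04908884e-02 1.21071743e+02] [ 0.10299154 -0.49542325 -2.78610177] [-0.16162871 -0.08466954 -0.01361014]
[[253.06641611 189.40166304]
 [295.59341168 222.85986709]]
```

View pics/g2.png

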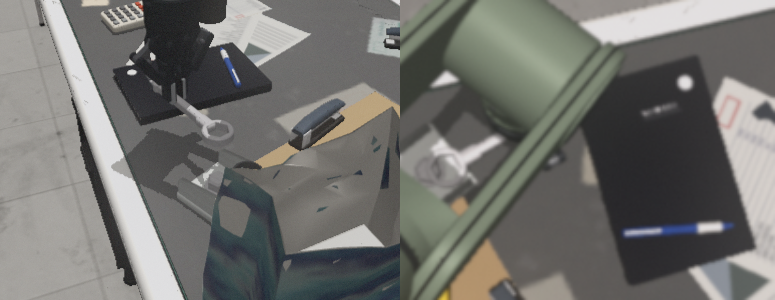

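The view shows the spanner held with its ring at scene pixel (297,230), swung clear of the notebook. The pen and notebook have not moved.

```bash
cat > ring.py <<'E'
from h import *
def ring(c,p,yawdeg,zt,rad=.03,L=.1):
    """ring centre/handle from depth: in tool axes e(handle->ring dir), n; zt=expected ring top"""
    P=cloud(c).reshape(-1,3);g=c["color"].reshape(-1,3)
    y=np.radians(yawdeg);e=np.array([np.cos(y),np.sin(y)]);n=np.array([-e[1],e[0]])
    d=P[:,:2]-p[:2];a=d@e;b=d@n
    m=(abs(P[:,2]-zt)<.012)&(a>.02)&(a<.14)&(abs(b)<.04)
    A,B,Z=a[m],b[m],P[m,2]
    return A,B,Z
E
python3 - <<'E'
from ring import *
q=ctrl.sense();p=q["position"];yaw=q["tool_rot"][2];zt=p[2]-.1804+.014
for f in("s2.npz","t2.npz"):
    c=load(f);A,B,Z=ring(c,p,yaw,zt)
    print(f,len(A));
    if len(A)<30: continue
    for lo in np.arange(.02,.13,.01):
        k=(A>=lo)&(A<lo+.01)
        if k.sum()>2: print(round(lo,2),k.sum(),"b",B[k].min().round(4),B[k].max().round(4),"ztop",np.percentile(Z[k],90).round(4))
    print("Amax",A.max(),"circle",cv2.minEnclosingCircle(np.c_[A,B][(A>.075)&(Z>zt-.006)].astype(np.float32)))
    # hole by contour
    u=cv2.cvtColor(c["color"],cv2.COLOR_RGB2GRAY)
E
```

```text
s2.npz 954
0.02 52 b -0.0079 0.0047 ztop 0.0985
0.03 56 b -0.0075 0.0049 ztop 0.0981
0.04 60 b -0.0071 0.0054 ztop 0.0982
0.05 55 b -0.0071 0.005 ztop 0.0983
0.06 60 b -0.0091 0.0062 ztop 0.0984
0.07 65 b -0.0097 0.0076 ztop 0.0982
0.08 97 b -0.0172 0.0146 ztop 0.0985
0.09 144 b -0.0218 0.0187 ztop 0.0982
0.1 100 b -0.0233 0.0218 ztop 0.0981
0.11 135 b -0.0226 0.0188 ztop 0.0983
0.12 130 b -0.0153 0.0141 ztop 0.098
Amax 0.1266555436962338 circle ((0.10049042105674744, -0.000179079725057818), 0.0262657031416893)
t2.npz 395
0.03 27 b -0.0072 0.0046 ztop 0.1011
0.04 32 b -0.0075 0.0047 ztop 0.102
0.05 30 b -0.007 0.0044 ztop 0.1008
0.06 41 b -0.0094 0.007 ztop 0.1007
0.07 40 b -0.0096 0.0071 ztop 0.1004
0.08 67 b -0.0205 0.0173 ztop 0.1013
0.09 45 b -0.0227 0.0208 ztop 0.1005
0.1 42 b -0.0229 0.0206 ztop 0.101
0.11 62 b -0.0208 0.0171 ztop 0.1008
0.12 7 b -0.0074 0.0051 ztop 0.1003
Amax 0.12198169016432503 circle ((0.09846141189336777, -0.0012155546573922038), 0.02362341247498989)
```

```bash
python3 -m handwheel '{"moves":[[-1,-0.007,0.012,0,0,0,-4.3],[-1,-0.006,0.011,-0.01,0,0,-4.3],[-1,0,0,-0.015,0,0,0],[-1,0,0,0,0,0,0],[-1,0,0,0,0,0,0]]}'
python3 - <<'E'
from ring import *
s=ctrl.read_camera("scene");t=ctrl.read_camera("top");np.savez("s3.npz",**s);np.savez("t3.npz",**t)
q=ctrl.sense();p=q["position"];yaw=q["tool_rot"][2];zt=p[2]-.1804+.014;print(p,q["tool_rot"],q["wrist_force"])
for c in(s,t):
    A,B,Z=ring(c,p,yaw,zt);h=A<.07;k=(A>.075)&(Z>zt-.005)
    print(len(A),"handle b",(B[h].min()+B[h].max())/2,"ring A",A.max()-.022,"b",(B[k].min()+B[k].max())/2,"z",np.percentile(Z,90),zt)
cv2.imwrite("pics/g3.png",np.hstack([cv2.resize(s["color"][200:320,240:360],(400,400),interpolation=2),cv2.resize(t["color"][170:250,175:255],(400,400),interpolation=2)])[:,:,::-1])
E
```

```text
time: 5.5
position: [0.4532, -0.2076, 0.2399]
tool_rot: [180.0, 0.0, 112.4]
wrist_force: [1.0, -0.0, -2.1]
opening: 0.0098
gripper_force: 59.2
[ 0.45359729 -0.20757511  0.24057044] [1.79938569e+02 1.07616379e-01 1.12387522e+02] [ 0.20494698 -0.13972453 -2.341557  ]
1016 handle b 0.00028924066351314337 ring A 0.11794628201505433 b 0.004599738718687546 z 0.07420211007331302 0.07417044329613291
485 handle b -0.0008680462199449207 ring A 0.11782852552484002 b 0.0023113810787408953 z 0.07693760236239591 0.07417044329613291
```

View pics/g3.png

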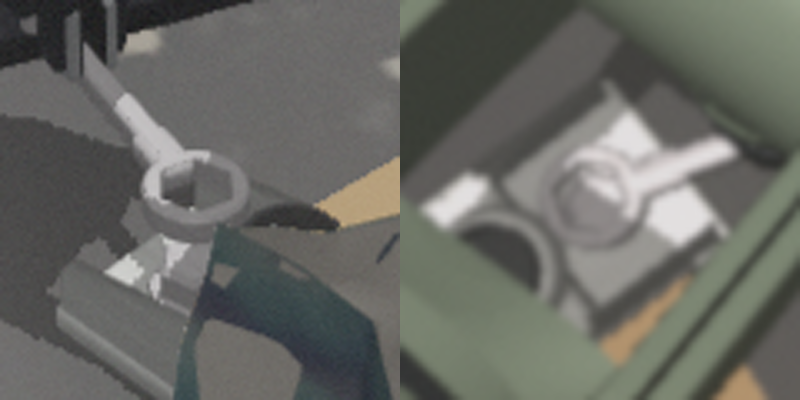

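The ring hovers over the bolt head: in the top crop the ring is at (592,195) and the head shows through its hole. Next I measure the remaining offset in the same camera.

```bash
python3 - <<'E'
from ring import *
from scipy.optimize import least_squares
q=ctrl.sense();p=q["position"];y=np.radians(q["tool_rot"][2]);e=np.array([np.cos(y),np.sin(y)]);rc=p[:2]+.0998*e;print("expected ring",rc)
for f,zt in(("s3.npz",.0742),("t3.npz",.0765)):
    P=cloud(load(f)).reshape(-1,3);d=P[:,:2]-rc
    k=(abs(P[:,2]-zt)<.003)&(np.hypot(*d.T)<.026)&(d@e>-.018)
    X=P[k,:2]; r=least_squares(lambda v:np.clip(abs(np.hypot(*(X-v).T)-.0185)-.0035,0,None),rc).x   # annulus 15..22 mm
    c,R=cv2.minEnclosingCircle(X.astype(np.float32));print(f,k.sum(),"annulus",r,"circle",c,R)
# head from top0 with z split
t=load("top0.npz");P=cloud(t).reshape(-1,3);d=np.hypot(*(P[:,:2]-[.416,-.114]).T)
for lo in(.026,.03,.032):
    h=P[(d<.02)&(P[:,2]>lo)&(P[:,2]<.04)];print("head",lo,len(h),h.mean(0),cv2.minEnclosingCircle(h[:,:2].astype(np.float32)))
s=load("scene0.npz");P=cloud(s).reshape(-1,3);d=np.hypot(*(P[:,:2]-[.414,-.114]).T)
h=P[(d<.02)&(P[:,2]>.0315)&(P[:,2]<.037)];print("scene head",len(h),h.min(0),h.max(0))
E
```

```text
expected ring [ 0.41558656 -0.11529713]
s3.npz 295 annulus [ 0.41449899 -0.11413081] circle (0.41489067673683167, -0.11458180099725723) 0.022980427369475365
t3.npz 128 annulus [ 0.41631245 -0.11534409] circle (0.41679567098617554, -0.1157524511218071) 0.02194242738187313
head 0.026 132 [ 0.41624253 -0.11360727  0.03472316] ((0.41666528582572937, -0.11368222534656525), 0.015113686211407185)
head 0.03 128 [ 0.4164913  -0.11332882  0.03492925] ((0.41724681854248047, -0.11387360095977783), 0.015073453076183796)
head 0.032 121 [ 0.41669328 -0.11297529  0.03513836] ((0.4172251522541046, -0.11316627264022827), 0.014399683102965355)
scene head 159 [ 0.40735766 -0.12495356  0.03152743] [ 0.42753309 -0.09868936  0.03679385]
```

```bash
python3 -m handwheel '{"moves":[[-1,-0.0003,0.0022,-0.01,0,0,0],[-1,0,0,-0.012,0,0,0],[-1,0,0,-0.003,0,0,0],[-1,0,0,-0.002,0,0,0],[-1,0,0,-0.002,0,0,0],[-1,0,0,0,0,0,0]]}'; python3 -c "
from plant import ctrl;q=ctrl.sense();print(q['position'],q['tool_rot'],q['wrist_force'],q['torque'])"
```

```text
time: 6.2
position: [0.4527, -0.2042, 0.2105]
tool_rot: [-180.0, -0.0, 112.5]
wrist_force: [-0.5, -1.5, 0.1]
opening: 0.0097
gripper_force: 59.6
[ 0.45270446 -0.20421935  0.21048256] [-1.79986389e+02 -1.34201036e-02  1.12462616e+02] [-0.46075845 -1.49463658  0.06950443] [-0.1367435  -0.02646965 -0.00833453]
```

```bash
python3 -m handwheel '{"moves":[[-1,0,0,-0.002,0,0,0],[-1,0,0,-0.002,0,0,0],[-1,0,0,0,0,0,0]]}'; python3 -c "
from plant import ctrl;q=ctrl.sense();print(q['position'],q['tool_rot'],q['wrist_force'],q['torque'])"
```

```text
time: 6.5
position: [0.4531, -0.2046, 0.2072]
tool_rot: [180.0, 0.1, 112.5]
wrist_force: [0.9, -2.5, 2.0]
opening: 0.0097
gripper_force: 59.9
[ 0.45307044 -0.20459396  0.20715717] [1.79960581e+02 7.49927091e-02 1.12454537e+02] [ 0.89325033 -2.52399338  1.98372731] [-0.09898716  0.06917571  0.07071484]
```

```bash
python3 -m handwheel '{"moves":[[-1,0.0005,-0.0011,0,0,0,0],[-1,0,0,-0.002,0,0,0],[-1,0,0,-0.002,0,0,0],[-1,0,0,0,0,0,0]]}'; python3 -c "
from plant import ctrl;q=ctrl.sense();print(q['position'],q['tool_rot'],q['wrist_force'],q['torque'])"
```

```text
time: 6.9
position: [0.4531, -0.2052, 0.2021]
tool_rot: [-180.0, -0.0, 112.5]
wrist_force: [1.4, -1.9, -2.2]
opening: 0.01
gripper_force: 59.4
[ 0.45305651 -0.20520746  0.20211865] [-1.79988337e+02 -1.81288599e-02  1.12450053e+02] [ 1.41148018 -1.92347679 -2.19743957] [-0.24644709 -0.26888712 -0.10735282]
```

```bash
cat > tq.py <<'E'
from plant import ctrl;import numpy as np
q=ctrl.sense();p=q["position"];y=np.radians(q["tool_rot"][2]);F=q["wrist_force"];T=q["torque"]
B=np.array([.4148,-.1135]);r=np.array(p[:2])-B
print("t",round(q["time"],2),"p",np.round(p,4),"rot",np.round(q["tool_rot"],2),"F",np.round(F,1),"T",np.round(T,2),"M",round(r[0]*F[1]-r[1]*F[0]+T[2],3),"a(tcp)",round(np.degrees(np.arctan2(r[1],r[0]))+49.3,1),"a(yaw)",round(q["tool_rot"][2]-180+49.3,1),"ring",np.round(p[:2]+.0998*np.array([np.cos(y),np.sin(y)]),4),"fpull",round(F[1]*-np.cos(y)+F[0]*np.sin(y),1))
E
python3 -m handwheel '{"moves":[[-1,0,0,-0.002,0,0,0],[-1,0,0,-0.0015,0,0,0],[-1,0,0,0,0,0,0]]}' | head -1; python3 tq.py
```

```text
time: 7.2
t 7.2 p [ 0.4531 -0.2053  0.1989] rot [-1.7999e+02 -2.0000e-02  1.1245e+02] F [ 0.8 -1.8 -0.7] T [-0.17 -0.2  -0.05] M -0.041 a(tcp) -18.0 a(yaw) -18.2 ring [ 0.415 -0.113] fpull 0.1
```

```bash
cat > arc.py <<'E'
import numpy as np,sys
a0,a1,n=float(sys.argv[1]),float(sys.argv[2]),int(sys.argv[3]);R=.0998
t=np.radians(np.linspace(a0,a1,n+1)-49.3);p=R*np.c_[np.cos(t),np.sin(t)]
for d in np.diff(p,axis=0): print(f"[-1,{d[0]:.4f},{d[1]:.4f},0,0,0,{(a1-a0)/n:g}]",end=",")
print()
E
python3 arc.py -18.2 -38.2 5
```

```text
[-1,-0.0065,-0.0024,0,0,0,-4],[-1,-0.0067,-0.0020,0,0,0,-4],[-1,-0.0068,-0.0015,0,0,0,-4],[-1,-0.0069,-0.0010,0,0,0,-4],[-1,-0.0069,-0.0005,0,0,0,-4],
```

```bash
python3 -m handwheel '{"moves":[[-1,-0.0065,-0.0024,0,0,0,-4],[-1,-0.0067,-0.0020,0,0,0,-4]]}'|tail -3; python3 tq.py; python3 -m handwheel '{"moves":[[-1,-0.0068,-0.0015,0,0,0,-4],[-1,-0.0069,-0.0010,0,0,0,-4],[-1,-0.0069,-0.0005,0,0,0,-4]]}' |tail -2; python3 tq.py;  python3 -m handwheel '{"moves":[[-1,0,0,0,0,0,0]]}'|tail -2;python3 tq.py; python3 arc.py -38.2 -33.2 2; python3 arc.py -33.2 26.8 8
```

```text
wrist_force: [2.1, -1.3, -2.9]
opening: 0.0096
gripper_force: 59.3
t 7.4 p [ 0.4399 -0.2097  0.199 ] rot [180.     0.   104.32] F [ 2.1 -1.3 -2.9] T [-0.39 -0.3  -0.06] M 0.106 a(tcp) -26.1 a(yaw) -26.4 ring [ 0.4152 -0.113 ] fpull 1.7
opening: 0.0099
gripper_force: 59.2
t 7.7 p [ 0.42   -0.2127  0.1994] rot [1.7983e+02 4.0000e-02 9.2310e+01] F [ 5.1 -0.1 -3.3] T [-0.13 -0.82  0.17] M 0.674 a(tcp) -37.7 a(yaw) -38.4 ring [ 0.416 -0.113] fpull 5.1
opening: 0.0098
gripper_force: 59.2
t 7.8 p [ 0.4196 -0.2128  0.1994] rot [1.7989e+02 3.0000e-02 9.2420e+01] F [ 3.7 -0.7 -3. ] T [-0.19 -0.67 -0.  ] M 0.361 a(tcp) -37.9 a(yaw) -38.3 ring [ 0.4154 -0.113 ] fpull 3.6
[-1,0.0043,0.0003,0,0,0,2.5],[-1,0.0043,0.0005,0,0,0,2.5],
[-1,0.0128,0.0025,0,0,0,7.5],[-1,0.0124,0.0042,0,0,0,7.5],[-1,0.0117,0.0058,0,0,0,7.5],[-1,0.0109,0.0073,0,0,0,7.5],[-1,0.0098,0.0086,0,0,0,7.5],[-1,0.0086,0.0098,0,0,0,7.5],[-1,0.0073,0.0109,0,0,0,7.5],[-1,0.0058,0.0117,0,0,0,7.5],
```

```bash
python3 -m handwheel '{"moves":[[-1,0.0043,0.0003,0,0,0,2.5],[-1,0,0,0,0,0,0]]}'|head -1; python3 tq.py; python3 -m handwheel '{"moves":[[-1,0.0043,0.0005,0,0,0,2.5],[-1,0,0,0,0,0,0]]}' |head -1; python3 tq.py;  python3 -m handwheel '{"moves":[[-1,0.0034,0.0004,0,0,0,2],[-1,0,0,0,0,0,0]]}'|head -1;python3 tq.py
```

```text
time: 8.0
t 8.0 p [ 0.424  -0.2125  0.1992] rot [-1.7999e+02  1.0000e-02  9.5040e+01] F [ 1.9 -1.  -2.1] T [-0.45 -0.26 -0.14] M 0.033 a(tcp) -35.4 a(yaw) -35.7 ring [ 0.4152 -0.1131] fpull 1.8
time: 8.2
t 8.2 p [ 0.4281 -0.2119  0.1991] rot [-1.7997e+02 -1.0000e-02  9.7480e+01] F [ 1.3 -1.3 -2.7] T [-0.45 -0.23 -0.15] M -0.034 a(tcp) -33.0 a(yaw) -33.2 ring [ 0.4151 -0.113 ] fpull 1.2
time: 8.4
t 8.4 p [ 0.4314 -0.2114  0.199 ] rot [-1.7997e+02 -3.0000e-02  9.9500e+01] F [ 1.1 -0.7 -2. ] T [-0.38 -0.25 -0.06] M 0.04 a(tcp) -31.0 a(yaw) -31.2 ring [ 0.415 -0.113] fpull 1.0
```

```bash
python3 arc.py -31.2 28.8 8; python3 -m handwheel '{"moves":[[-1,0,0,0.005,0,0,0],[-1,0,0,0.005,0,0,0],[-1,0,0,0.006,0,0,0],[-1,0,0,0.007,0,0,0],[-1,0,0,0,0,0,0]]}'|head -1; python3 tq.py
```

```text
[-1,0.0127,0.0030,0,0,0,7.5],[-1,0.0122,0.0046,0,0,0,7.5],[-1,0.0115,0.0062,0,0,0,7.5],[-1,0.0106,0.0076,0,0,0,7.5],[-1,0.0095,0.0089,0,0,0,7.5],[-1,0.0083,0.0101,0,0,0,7.5],[-1,0.0069,0.0111,0,0,0,7.5],[-1,0.0054,0.0119,0,0,0,7.5],
time: 8.9
t 8.9 p [ 0.431  -0.2112  0.2226] rot [-1.7994e+02 -1.0000e-02  9.9500e+01] F [ 0.1 -0.1 -5.3] T [-0.44 -0.03  0.17] M 0.178 a(tcp) -31.3 a(yaw) -31.2 ring [ 0.4145 -0.1128] fpull 0.1
```

```bash
python3 -m handwheel '{"moves":[[-1,0.0127,0.0030,0,0,0,7.5],[-1,0.0122,0.0046,0,0,0,7.5],[-1,0.0115,0.0062,0,0,0,7.5],[-1,0.0106,0.0076,0,0,0,7.5],[-1,0.0095,0.0089,0,0,0,7.5],[-1,0.0083,0.0101,0,0,0,7.5],[-1,0.0069,0.0111,0,0,0,7.5],[-1,0.0054,0.0119,0,0,0,7.5]]}'|head -1; python3 -m handwheel '{"moves":[[-1,0,0,0,0,0,0],[-1,0,0,0,0,0,0]]}'|head -1; python3 tq.py
```

```text
time: 9.7
time: 9.9
t 9.9 p [ 0.5092 -0.1485  0.2229] rot [-1.7997e+02  1.6000e-01  1.5938e+02] F [ 3.2 -1.9 -2.6] T [-0.32 -0.55  0.08] M 0.013 a(tcp) 29.0 a(yaw) 28.7 ring [ 0.4158 -0.1133] fpull -0.7
```

```bash
python3 -m handwheel '{"moves":[[-1,-0.0008,0,0,0,0,0],[-1,0,0,0,0,0,0]]}'|head -1; python3 tq.py;python3 -m handwheel '{"moves":[[-1,0,0,-0.008,0,0,0],[-1,0,0,-0.003,0,0,0],[-1,0,0,-0.002,0,0,0],[-1,0,0,0,0,0,0]]}'|head -1; python3 tq.py
```

```text
time: 10.1
t 10.1 p [ 0.5082 -0.149   0.2228] rot [-1.7998e+02  1.7000e-01  1.5935e+02] F [ 4.1 -1.3 -2.1] T [-0.46 -0.9  -0.04] M -0.017 a(tcp) 28.5 a(yaw) 28.6 ring [ 0.4148 -0.1138] fpull 0.2
time: 10.5
t 10.5 p [ 0.5075 -0.1482  0.2091] rot [-1.7999e+02 -7.0000e-02  1.5945e+02] F [ 2.6 -2.   2.6] T [-0.1   0.01  0.09] M -0.003 a(tcp) 28.8 a(yaw) 28.7 ring [ 0.4141 -0.1132] fpull -1.0
```

```bash
python3 -m handwheel '{"moves":[[-1,0.0014,-0.0004,0,0,0,0],[-1,0,0,-0.002,0,0,0],[-1,0,0,-0.002,0,0,0],[-1,0,0,0,0,0,0]]}'|head -1; python3 tq.py
```

```text
time: 10.9
t 10.9 p [ 0.5085 -0.1482  0.2042] rot [ 1.8000e+02 -1.2000e-01  1.5947e+02] F [ 0.6 -0.4 -3.5] T [-0.18 -0.    0.11] M 0.093 a(tcp) 29.0 a(yaw) 28.8 ring [ 0.415  -0.1132] fpull -0.1
```

Engaged freely. Lower to the seat, then make the stroke.

```bash
python3 -m handwheel '{"moves":[[-1,0,0,-0.003,0,0,0],[-1,0,0,-0.002,0,0,0],[-1,0,0,0,0,0,0]]}'|head -1; python3 tq.py; python3 arc.py 28.8 -39.2 17
```

```text
time: 11.2
t 11.2 p [ 0.5087 -0.1483  0.1996] rot [ 1.8000e+02 -1.0000e-01  1.5946e+02] F [-1.2 -0.3 -2.3] T [-0.08  0.24  0.1 ] M 0.034 a(tcp) 28.9 a(yaw) 28.8 ring [ 0.4152 -0.1133] fpull -0.7
[-1,-0.0027,-0.0064,0,0,0,-4],[-1,-0.0031,-0.0062,0,0,0,-4],[-1,-0.0035,-0.0060,0,0,0,-4],[-1,-0.0039,-0.0057,0,0,0,-4],[-1,-0.0043,-0.0055,0,0,0,-4],[-1,-0.0047,-0.0051,0,0,0,-4],[-1,-0.0051,-0.0048,0,0,0,-4],[-1,-0.0054,-0.0044,0,0,0,-4],[-1,-0.0057,-0.0040,0,0,0,-4],[-1,-0.0059,-0.0036,0,0,0,-4],[-1,-0.0062,-0.0032,0,0,0,-4],[-1,-0.0064,-0.0028,0,0,0,-4],[-1,-0.0066,-0.0023,0,0,0,-4],[-1,-0.0067,-0.0019,0,0,0,-4],[-1,-0.0068,-0.0014,0,0,0,-4],[-1,-0.0069,-0.0009,0,0,0,-4],[-1,-0.0070,-0.0004,0,0,0,-4],
```

```bash
python3 -m handwheel '{"moves":[[-1,-0.0027,-0.0064,0,0,0,-4],[-1,-0.0031,-0.0062,0,0,0,-4],[-1,-0.0035,-0.0060,0,0,0,-4],[-1,-0.0039,-0.0057,0,0,0,-4]]}'|head -1; python3 tq.py
python3 -m handwheel '{"moves":[[-1,-0.0043,-0.0055,0,0,0,-4],[-1,-0.0047,-0.0051,0,0,0,-4],[-1,-0.0051,-0.0048,0,0,0,-4],[-1,-0.0054,-0.0044,0,0,0,-4]]}'|head -1; python3 tq.py
python3 -m handwheel '{"moves":[[-1,-0.0057,-0.0040,0,0,0,-4],[-1,-0.0059,-0.0036,0,0,0,-4],[-1,-0.0062,-0.0032,0,0,0,-4],[-1,-0.0064,-0.0028,0,0,0,-4]]}'|head -1; python3 tq.py
```

```text
time: 11.6
t 11.6 p [ 0.4957 -0.1722  0.1999] rot [ 1.7993e+02 -9.0000e-02  1.4334e+02] F [ 0.2  2.7 -1.8] T [ 0.44 -0.03  0.41] M 0.638 a(tcp) 13.4 a(yaw) 12.6 ring [ 0.4157 -0.1126] fpull 2.3
time: 12.0
t 12.0 p [ 0.4764 -0.192   0.2001] rot [ 1.7992e+02 -6.0000e-02  1.2733e+02] F [ 0.5  2.8 -2.1] T [ 0.42 -0.19  0.33] M 0.545 a(tcp) -2.6 a(yaw) -3.4 ring [ 0.4159 -0.1127] fpull 2.1
time: 12.4
t 12.4 p [ 0.4524 -0.2057  0.2002] rot [ 1.7990e+02 -3.0000e-02  1.1133e+02] F [ 2.1  2.8 -2.2] T [ 0.41 -0.33  0.39] M 0.682 a(tcp) -18.5 a(yaw) -19.4 ring [ 0.4161 -0.1128] fpull 2.9
```

```bash
python3 -m handwheel '{"moves":[[-1,-0.0066,-0.0023,0,0,0,-4],[-1,-0.0067,-0.0019,0,0,0,-4],[-1,-0.0068,-0.0014,0,0,0,-4]]}'|head -1; python3 tq.py
```

```text
time: 12.7
t 12.7 p [ 0.4324 -0.2114  0.2003] rot [ 1.7989e+02 -3.0000e-02  9.9320e+01] F [ 2.3  2.5 -3. ] T [ 0.4  -0.36  0.38] M 0.641 a(tcp) -30.5 a(yaw) -31.4 ring [ 0.4163 -0.1129] fpull 2.6
```

```bash
python3 -m handwheel '{"moves":[[-1,-0.0052,-0.0008,0,0,0,-3],[-1,-0.0052,-0.0005,0,0,0,-3],[-1,0,0,0,0,0,0]]}'|head -1; python3 tq.py
python3 -m handwheel '{"moves":[[-1,0.0043,0.0003,0,0,0,2.5],[-1,0,0,0,0,0,0]]}'|head -1; python3 tq.py; python3 -m handwheel '{"moves":[[-1,0.0043,0.0005,0,0,0,2.5],[-1,0,0,0,0,0,0]]}' |head -1; python3 tq.py;  python3 -m handwheel '{"moves":[[-1,0.0034,0.0004,0,0,0,2],[-1,0,0,0,0,0,0]]}'|head -1;python3 tq.py
```

```text
time: 13.0
t 13.0 p [ 0.4218 -0.2127  0.2002] rot [ 1.7993e+02 -5.0000e-02  9.3430e+01] F [ 2.1  2.5 -2.9] T [ 0.33 -0.32  0.27] M 0.497 a(tcp) -36.7 a(yaw) -37.3 ring [ 0.4158 -0.1131] fpull 2.3
time: 13.2
t 13.2 p [ 0.426  -0.2125  0.2   ] rot [-1.7995e+02 -7.0000e-02  9.6020e+01] F [-0.5  2.2 -1.8] T [0.27 0.13 0.09] M 0.062 a(tcp) -34.2 a(yaw) -34.7 ring [ 0.4155 -0.1132] fpull -0.3
time: 13.4
t 13.4 p [ 0.4303 -0.212   0.2   ] rot [-1.7996e+02 -6.0000e-02  9.8460e+01] F [-1.5  1.1 -2.2] T [0.25 0.13 0.  ] M -0.125 a(tcp) -31.8 a(yaw) -32.2 ring [ 0.4156 -0.1133] fpull -1.3
time: 13.6
t 13.6 p [ 0.4337 -0.2117  0.2001] rot [-1.7998e+02 -4.0000e-02  1.0049e+02] F [-1.1  1.3 -1.7] T [0.32 0.15 0.02] M -0.072 a(tcp) -29.8 a(yaw) -30.2 ring [ 0.4156 -0.1136] fpull -0.9
```

```bash
python3 arc.py -30.2 29.8 8; python3 -m handwheel '{"moves":[[-1,0,0,0.005,0,0,0],[-1,0,0,0.005,0,0,0],[-1,0,0,0.006,0,0,0],[-1,0,0,0.007,0,0,0],[-1,0,0,0,0,0,0]]}'|head -1; python3 tq.py
```

```text
[-1,0.0127,0.0032,0,0,0,7.5],[-1,0.0121,0.0048,0,0,0,7.5],[-1,0.0114,0.0064,0,0,0,7.5],[-1,0.0105,0.0078,0,0,0,7.5],[-1,0.0094,0.0091,0,0,0,7.5],[-1,0.0081,0.0103,0,0,0,7.5],[-1,0.0067,0.0112,0,0,0,7.5],[-1,0.0052,0.0120,0,0,0,7.5],
time: 14.1
t 14.1 p [ 0.4347 -0.2129  0.2252] rot [179.81   0.23 100.45] F [ 1.  -0.5 -2.7] T [-0.11 -0.07  0.02] M 0.109 a(tcp) -29.4 a(yaw) -30.3 ring [ 0.4166 -0.1148] fpull 0.9
```

```bash
python3 -m handwheel '{"moves":[[-1,0.0127,0.0032,0,0,0,7.5],[-1,0.0121,0.0048,0,0,0,7.5],[-1,0.0114,0.0064,0,0,0,7.5],[-1,0.0105,0.0078,0,0,0,7.5],[-1,0.0094,0.0091,0,0,0,7.5],[-1,0.0081,0.0103,0,0,0,7.5],[-1,0.0067,0.0112,0,0,0,7.5],[-1,0.0052,0.0120,0,0,0,7.5]]}'|head -1; python3 -m handwheel '{"moves":[[-1,-0.0005,0.0005,0,0,0,0],[-1,0,0,0,0,0,0]]}'|head -1; python3 tq.py
```

```text
time: 14.9
time: 15.1
t 15.1 p [ 0.5098 -0.1471  0.2237] rot [-1.7996e+02  1.4000e-01  1.6033e+02] F [ 1.  -0.6 -2.3] T [-0.11 -0.3  -0.02] M -0.039 a(tcp) 29.8 a(yaw) 29.6 ring [ 0.4158 -0.1135] fpull -0.2
```

```bash
python3 -m handwheel '{"moves":[[-1,-0.0005,0.0003,-0.008,0,0,0],[-1,0,0,-0.003,0,0,0],[-1,0,0,-0.002,0,0,0],[-1,0,0,0,0,0,0]]}'|head -1; python3 tq.py;python3 -m handwheel '{"moves":[[-1,0,0,-0.002,0,0,0],[-1,0,0,-0.002,0,0,0],[-1,0,0,0,0,0,0]]}'|head -1; python3 tq.py
```

```text
time: 15.5
t 15.5 p [ 0.5084 -0.1466  0.2095] rot [-1.7999e+02 -6.0000e-02  1.6041e+02] F [-0.3  0.  -2.2] T [-0.19 -0.12  0.1 ] M 0.088 a(tcp) 29.8 a(yaw) 29.7 ring [ 0.4144 -0.1131] fpull -0.1
time: 15.8
t 15.8 p [ 0.5087 -0.1464  0.2059] rot [-1.7999e+02 -2.0000e-02  1.6046e+02] F [-0.2 -1.  -1.8] T [-0.26 -0.03  0.17] M 0.066 a(tcp) 30.0 a(yaw) 29.8 ring [ 0.4146 -0.113 ] fpull -1.0
```

```bash
python3 -m handwheel '{"moves":[[-1,0,0,-0.003,0,0,0],[-1,0,0,-0.0035,0,0,0],[-1,0,0,0,0,0,0]]}'|head -1; python3 tq.py; python3 arc.py 29.8 13.8 4;python3 arc.py 13.8 -40.2 18
```

```text
time: 16.1
t 16.1 p [ 0.5088 -0.1463  0.1994] rot [-180.     -0.    160.46] F [ 0.4 -1.7 -0.3] T [-0.19  0.14  0.06] M -0.088 a(tcp) 30.0 a(yaw) 29.8 ring [ 0.4148 -0.113 ] fpull -1.5
[-1,-0.0026,-0.0065,0,0,0,-4],[-1,-0.0030,-0.0063,0,0,0,-4],[-1,-0.0034,-0.0061,0,0,0,-4],[-1,-0.0038,-0.0058,0,0,0,-4],
[-1,-0.0031,-0.0042,0,0,0,-3],[-1,-0.0034,-0.0040,0,0,0,-3],[-1,-0.0036,-0.0038,0,0,0,-3],[-1,-0.0038,-0.0036,0,0,0,-3],[-1,-0.0039,-0.0034,0,0,0,-3],[-1,-0.0041,-0.0032,0,0,0,-3],[-1,-0.0043,-0.0030,0,0,0,-3],[-1,-0.0044,-0.0028,0,0,0,-3],[-1,-0.0046,-0.0025,0,0,0,-3],[-1,-0.0047,-0.0023,0,0,0,-3],[-1,-0.0048,-0.0020,0,0,0,-3],[-1,-0.0049,-0.0018,0,0,0,-3],[-1,-0.0050,-0.0015,0,0,0,-3],[-1,-0.0051,-0.0013,0,0,0,-3],[-1,-0.0051,-0.0010,0,0,0,-3],[-1,-0.0052,-0.0007,0,0,0,-3],[-1,-0.0052,-0.0005,0,0,0,-3],[-1,-0.0052,-0.0002,0,0,0,-3],
```

```bash
python3 -m handwheel '{"moves":[[-1,-0.0026,-0.0065,0,0,0,-4],[-1,-0.0030,-0.0063,0,0,0,-4],[-1,-0.0034,-0.0061,0,0,0,-4],[-1,-0.0038,-0.0058,0,0,0,-4]]}'|head -1; python3 tq.py
python3 -m handwheel '{"moves":[[-1,-0.0031,-0.0042,0,0,0,-3]]}'|head -1; python3 tq.py
```

```text
time: 16.5
t 16.5 p [ 0.4964 -0.1706  0.1998] rot [1.7991e+02 3.0000e-02 1.4433e+02] F [ 2.4  2.2 -1.4] T [ 0.34 -0.26  0.38] M 0.693 a(tcp) 14.3 a(yaw) 13.6 ring [ 0.4153 -0.1125] fpull 3.1
time: 16.6
t 16.6 p [ 0.4932 -0.1749  0.1998] rot [1.7990e+02 2.0000e-02 1.4134e+02] F [ 2.8  1.8 -0.7] T [ 0.3  -0.27  0.34] M 0.656 a(tcp) 11.2 a(yaw) 10.6 ring [ 0.4153 -0.1126] fpull 3.1
```

```bash
cat >> tq.py <<'E'
M=r[0]*F[1]-r[1]*F[0]+T[2]
import sys
if len(sys.argv)>1 and M>float(sys.argv[1]): sys.exit(1)
E
H="python3 -m handwheel"
$H '{"moves":[[-1,-0.0034,-0.0040,0,0,0,-3]]}'|head -1; python3 tq.py 0.9 && $H '{"moves":[[-1,-0.0036,-0.0038,0,0,0,-3]]}'|head -1 && python3 tq.py 0.9 && $H '{"moves":[[-1,-0.0038,-0.0036,0,0,0,-3]]}'|head -1 && python3 tq.py 0.9 && $H '{"moves":[[-1,-0.0039,-0.0034,0,0,0,-3]]}'|head -1 && python3 tq.py 0.9 && $H '{"moves":[[-1,-0.0041,-0.0032,0,0,0,-3]]}'|head -1 && python3 tq.py 0.9 && $H '{"moves":[[-1,-0.0043,-0.0030,0,0,0,-3]]}'|head -1 && python3 tq.py 0.9 && $H '{"moves":[[-1,-0.0044,-0.0028,0,0,0,-3]]}'|head -1 && python3 tq.py 0.9
```

```text
time: 16.7
t 16.7 p [ 0.4899 -0.1788  0.1999] rot [1.7990e+02 3.0000e-02 1.3836e+02] F [ 1.5  1.4 -2.2] T [ 0.3  -0.34  0.43] M 0.636 a(tcp) 8.3 a(yaw) 7.7 ring [ 0.4153 -0.1125] fpull 2.1
time: 16.8
t 16.8 p [ 0.4864 -0.1826  0.1999] rot [1.7989e+02 3.0000e-02 1.3536e+02] F [ 1.9  1.5 -1.6] T [ 0.31 -0.39  0.38] M 0.615 a(tcp) 5.3 a(yaw) 4.7 ring [ 0.4153 -0.1125] fpull 2.4
time: 16.9
t 16.9 p [ 0.4826 -0.1863  0.1999] rot [1.7989e+02 4.0000e-02 1.3236e+02] F [ 2.3  1.4 -1.6] T [ 0.35 -0.32  0.35] M 0.613 a(tcp) 2.3 a(yaw) 1.7 ring [ 0.4154 -0.1125] fpull 2.7
time: 17.0
t 17.0 p [ 0.4787 -0.1897  0.1999] rot [1.7989e+02 4.0000e-02 1.2936e+02] F [ 2.9  2.3 -2.1] T [ 0.23 -0.41  0.39] M 0.754 a(tcp) -0.7 a(yaw) -1.3 ring [ 0.4154 -0.1125] fpull 3.7
time: 17.1
t 17.1 p [ 0.4747 -0.1929  0.1999] rot [1.7988e+02 4.0000e-02 1.2636e+02] F [ 1.8  1.9 -1.7] T [ 0.23 -0.42  0.37] M 0.629 a(tcp) -3.7 a(yaw) -4.3 ring [ 0.4155 -0.1125] fpull 2.6
time: 17.2
t 17.2 p [ 0.4704 -0.196   0.2   ] rot [1.7988e+02 5.0000e-02 1.2336e+02] F [ 2.2  1.5 -1.3] T [ 0.28 -0.41  0.34] M 0.606 a(tcp) -6.7 a(yaw) -7.3 ring [ 0.4155 -0.1126] fpull 2.6
time: 17.3
t 17.3 p [ 0.466  -0.1987  0.2   ] rot [1.7987e+02 4.0000e-02 1.2036e+02] F [ 3.6  1.2 -2.8] T [ 0.25 -0.44  0.34] M 0.71 a(tcp) -9.7 a(yaw) -10.3 ring [ 0.4156 -0.1126] fpull 3.7
```

```bash
H="python3 -m handwheel"
$H '{"moves":[[-1,-0.0046,-0.0025,0,0,0,-3]]}'|head -1; python3 tq.py 0.9 && $H '{"moves":[[-1,-0.0047,-0.0023,0,0,0,-3]]}'|head -1 && python3 tq.py 0.9 && $H '{"moves":[[-1,-0.0048,-0.0020,0,0,0,-3]]}'|head -1 && python3 tq.py 0.9 && $H '{"moves":[[-1,-0.0049,-0.0018,0,0,0,-3]]}'|head -1 && python3 tq.py 0.9 && $H '{"moves":[[-1,-0.0050,-0.0015,0,0,0,-3]]}'|head -1 && python3 tq.py 0.9 && $H '{"moves":[[-1,-0.0051,-0.0013,0,0,0,-3]]}'|head -1 && python3 tq.py 0.9 && $H '{"moves":[[-1,-0.0051,-0.0010,0,0,0,-3]]}'|head -1 && python3 tq.py 0.9 && $H '{"moves":[[-1,-0.0052,-0.0007,0,0,0,-3]]}'|head -1 && python3 tq.py 0.9 && $H '{"moves":[[-1,-0.0052,-0.0005,0,0,0,-3]]}'|head -1 && python3 tq.py 0.9
```

```text
time: 17.4
t 17.4 p [ 0.4619 -0.201   0.2001] rot [1.7975e+02 5.0000e-02 1.1734e+02] F [ 6.3  4.7 -2.2] T [ 0.79 -1.11  0.48] M 1.258 a(tcp) -12.4 a(yaw) -13.4 ring [ 0.416  -0.1124] fpull 7.8
```

```bash
H="python3 -m handwheel"
$H '{"moves":[[-1,0,0,0,0,0,0]]}'|head -1; python3 tq.py; $H '{"moves":[[-1,-0.0024,-0.0012,0,0,0,-1.5]]}'|head -1;  python3 tq.py;$H '{"moves":[[-1,0,0,0,0,0,0]]}'|head -1; python3 tq.py
```

```text
time: 17.5
t 17.5 p [ 0.4618 -0.201   0.2002] rot [1.7976e+02 6.0000e-02 1.1740e+02] F [ 5.   3.3 -2.7] T [ 0.53 -0.79  0.48] M 1.077 a(tcp) -12.5 a(yaw) -13.3 ring [ 0.4158 -0.1124] fpull 6.0
time: 17.6
t 17.6 p [ 0.46   -0.2019  0.2003] rot [1.7969e+02 7.0000e-02 1.1594e+02] F [ 8.3  6.7 -2.8] T [ 0.95 -1.4   0.71] M 1.749 a(tcp) -13.6 a(yaw) -14.8 ring [ 0.4164 -0.1122] fpull 10.4
time: 17.7
t 17.7 p [ 0.4598 -0.202   0.2003] rot [1.7973e+02 8.0000e-02 1.1596e+02] F [ 4.9  3.5 -2. ] T [ 0.6  -0.97  0.54] M 1.136 a(tcp) -13.8 a(yaw) -14.7 ring [ 0.4161 -0.1123] fpull 6.0
```

```bash
H="python3 -m handwheel"
$H '{"moves":[[-1,-0.0008,-0.0004,0,0,0,-0.5]]}'|head -1; python3 tq.py 1.7 && $H '{"moves":[[-1,-0.0008,-0.0003,0,0,0,-0.5]]}'|head -1 &&  python3 tq.py 1.7 && $H '{"moves":[[-1,-0.0008,-0.0003,0,0,0,-0.5]]}'|head -1&& python3 tq.py 1.7 &&  $H '{"moves":[[-1,-0.0008,-0.0003,0,0,0,-0.5]]}'|head -1&& python3 tq.py 1.7
```

```text
time: 17.8
t 17.8 p [ 0.4592 -0.2023  0.2003] rot [1.7970e+02 8.0000e-02 1.1548e+02] F [ 6.5  5.4 -2.1] T [ 0.8  -1.18  0.62] M 1.431 a(tcp) -14.1 a(yaw) -15.2 ring [ 0.4163 -0.1122] fpull 8.2
time: 17.9
t 17.9 p [ 0.4587 -0.2025  0.2004] rot [1.7966e+02 9.0000e-02 1.1498e+02] F [ 8.8  6.  -2.4] T [ 0.89 -1.28  0.73] M 1.782 a(tcp) -14.5 a(yaw) -15.7 ring [ 0.4165 -0.1121] fpull 10.5
```

```bash
H="python3 -m handwheel"
$H '{"moves":[[-1,-0.0004,-0.0001,0,0,0,-0.3]]}'|head -1; python3 tq.py 1.95 && $H '{"moves":[[-1,-0.0004,-0.0001,0,0,0,-0.3]]}'|head -1 &&  python3 tq.py 1.95 && $H '{"moves":[[-1,-0.0004,-0.0002,0,0,0,-0.3]]}'|head -1&& python3 tq.py 1.95
```

```text
time: 18.0
t 18.0 p [ 0.4584 -0.2026  0.2005] rot [1.7964e+02 1.0000e-01 1.1470e+02] F [ 7.7  5.1 -3.3] T [ 0.82 -1.33  0.77] M 1.681 a(tcp) -14.6 a(yaw) -16.0 ring [ 0.4167 -0.1119] fpull 9.2
time: 18.1
t 18.1 p [ 0.4581 -0.2027  0.2005] rot [1.7963e+02 1.1000e-01 1.1441e+02] F [ 8.4  5.9 -2.7] T [ 0.9  -1.45  0.75] M 1.756 a(tcp) -14.8 a(yaw) -16.3 ring [ 0.4169 -0.1118] fpull 10.1
time: 18.2
t 18.2 p [ 0.4578 -0.2028  0.2005] rot [1.7961e+02 1.1000e-01 1.1412e+02] F [ 8.4  5.6 -2.5] T [ 0.99 -1.47  0.85] M 1.836 a(tcp) -15.0 a(yaw) -16.6 ring [ 0.417  -0.1117] fpull 9.9
```

```bash
H="python3 -m handwheel"
$H '{"moves":[[-1,-0.0005,-0.0002,0,0,0,-0.2]]}'|head -1; python3 tq.py 2.05 && $H '{"moves":[[-1,-0.0005,-0.0002,0,0,0,-0.2]]}'|head -1 &&  python3 tq.py 2.05 && $H '{"moves":[[-1,-0.0005,-0.0002,0,0,0,-0.2]]}'|head -1&& python3 tq.py 2.05&& $H '{"moves":[[-1,-0.0005,-0.0002,0,0,0,-0.2]]}'|head -1&& python3 tq.py 2.05
```

```text
time: 18.3
t 18.3 p [ 0.4574 -0.203   0.2006] rot [1.7958e+02 1.2000e-01 1.1392e+02] F [ 9.6  6.3 -2.6] T [ 1.09 -1.6   0.87] M 1.995 a(tcp) -15.2 a(yaw) -16.8 ring [ 0.417  -0.1117] fpull 11.3
time: 18.4
t 18.4 p [ 0.4571 -0.2031  0.2006] rot [1.7955e+02 1.2000e-01 1.1371e+02] F [10.6  6.9 -3.3] T [ 1.16 -1.72  0.89] M 2.133 a(tcp) -15.4 a(yaw) -17.0 ring [ 0.417  -0.1117] fpull 12.5
```

```bash
H="python3 -m handwheel"
$H '{"moves":[[-1,-0.0002,-0.0001,0,0,0,-0.1]]}'|head -1; python3 tq.py; $H '{"moves":[[-1,0,0,0,0,0,0]]}'|head -1;  python3 tq.py
```

```text
time: 18.5
t 18.5 p [ 0.457  -0.2032  0.2007] rot [1.7954e+02 1.3000e-01 1.1361e+02] F [ 9.9  6.4 -5.1] T [ 1.17 -1.79  0.95] M 2.101 a(tcp) -15.5 a(yaw) -17.1 ring [ 0.417  -0.1117] fpull 11.6
time: 18.6
t 18.6 p [ 0.457  -0.2031  0.2007] rot [1.7954e+02 1.3000e-01 1.1362e+02] F [11.   7.8 -3.2] T [ 1.11 -1.75  0.87] M 2.185 a(tcp) -15.5 a(yaw) -17.1 ring [ 0.417  -0.1117] fpull 13.2
```

```bash
H="python3 -m handwheel"
$H '{"moves":[[-1,0.003,0.0015,0,0,0,2.2],[-1,0.003,0.0016,0,0,0,2.2],[-1,0,0,0,0,0,0]]}'|head -1; python3 tq.py; $H '{"moves":[[-1,0.003,0.0017,0,0,0,2.2],[-1,0,0,0,0,0,0]]}'|head -1;  python3 tq.py;$H '{"moves":[[-1,0.003,0.0018,0,0,0,2.2],[-1,0,0,0,0,0,0]]}'|head -1;  python3 tq.py
```

```text
time: 18.9
t 18.9 p [ 0.4614 -0.2011  0.2002] rot [1.7989e+02 1.0000e-01 1.1798e+02] F [ 3.8 -0.1 -2.3] T [ 0.03 -0.55  0.16] M 0.491 a(tcp) -12.7 a(yaw) -12.7 ring [ 0.4146 -0.1129] fpull 3.3
time: 19.1
t 19.1 p [ 0.4644 -0.1995  0.2001] rot [1.7983e+02 9.0000e-02 1.2008e+02] F [ 5.   1.2 -2.8] T [ 0.28 -0.9   0.1 ] M 0.594 a(tcp) -10.7 a(yaw) -10.6 ring [ 0.4143 -0.1131] fpull 4.9
time: 19.3
t 19.3 p [ 0.4668 -0.198   0.2   ] rot [1.7995e+02 8.0000e-02 1.2226e+02] F [ 3.2 -1.7 -1.3] T [-0.04 -0.57 -0.08] M 0.104 a(tcp) -9.1 a(yaw) -8.4 ring [ 0.4136 -0.1136] fpull 1.8
```

```bash
H="python3 -m handwheel"
$H '{"moves":[[-1,0.004,0.0022,0,0,0,2.2],[-1,0.0035,0.0024,0,0,0,2.2],[-1,0,0,0,0,0,0]]}'|head -1; python3 tq.py
```

```text
time: 19.6
t 19.6 p [ 0.4738 -0.1933  0.1997] rot [-1.7997e+02  1.0000e-02  1.2669e+02] F [ 1.5 -1.3 -1.4] T [-0.18 -0.25 -0.01] M 0.033 a(tcp) -4.2 a(yaw) -4.0 ring [ 0.4142 -0.1133] fpull 0.4
```

```bash
H="python3 -m handwheel"
$H '{"moves":[[-1,0.0005,-0.0001,0.005,0,0,0],[-1,0,0,0.005,0,0,0],[-1,0,0,0,0,0,0]]}'|head -1; python3 tq.py; $H '{"moves":[[-1,0,0,0.01,0,0,0],[-1,0,0,0.03,0,0,0],[-1,0,0,0.04,0,0,0],[-1,0,0,0,0,0,0]]}'|head -1; python3 tq.py
python3 - <<'E'
from ring import *
q=ctrl.sense();p=q["position"];yaw=q["tool_rot"][2];zt=p[2]-.1804+.014
s=ctrl.read_camera("scene")
A,B,Z=ring(s,p,yaw,zt)
k=(A<.125);A,B,Z=A[k],B[k],Z[k]
for lo in(.03,.06,.085,.105):
    i=(A>=lo)&(A<lo+.015);print(lo,B[i].min().round(4),B[i].max().round(4),np.percentile(Z[i],90).round(4),zt)
print(cv2.minEnclosingCircle(np.c_[A,B][A>.082].astype(np.float32)))
E
```

```text
time: 19.9
t 19.9 p [ 0.4741 -0.1932  0.2102] rot [-1.7999e+02 -2.0000e-02  1.2671e+02] F [ 0.2 -0.1 -2.6] T [-0.09 -0.1   0.  ] M 0.01 a(tcp) -4.1 a(yaw) -4.0 ring [ 0.4145 -0.1132] fpull 0.1
time: 20.3
t 20.3 p [ 0.4764 -0.1944  0.2958] rot [179.76   0.6  126.75] F [ 1.4 -0.7 -1.1] T [-0.09 -0.1  -0.01] M 0.066 a(tcp) -3.4 a(yaw) -4.0 ring [ 0.4167 -0.1144] fpull 0.7
0.03 -0.0077 0.0059 0.1222 0.12939801168817677Traceback (most recent call last):
  File "<stdin>", line 7, in <module>
    return umr_minimum(a, axis, None, out, keepdims, initial, where)
ValueError: zero-size array to reduction operation minimum which has no identity
```

```bash
python3 - <<'E'
from ring import *
q=ctrl.sense();p=q["position"];yaw=q["tool_rot"][2];print(p,q["tool_rot"],q["opening"],q["gripper_force"])
s=ctrl.read_camera("scene");P=cloud(s).reshape(-1,3);y=np.radians(yaw);e=np.array([np.cos(y),np.sin(y)]);n=np.array([-e[1],e[0]])
d=P[:,:2]-p[:2];A=d@e;B=d@n
for lo in np.arange(-.06,.13,.015):
    i=(A>=lo)&(A<lo+.015)&(abs(B)<.03)&(P[:,2]>.06)&(P[:,2]<.135)
    if i.sum()>3: print(lo.round(3),i.sum(),B[i].min().round(4),B[i].max().round(4),np.percentile(P[i,2],[5,50,95]).round(4))
cv2.imwrite("pics/g4.png",cv2.resize(s["color"][80:320,160:400],(600,600))[:,:,::-1])
E
```

```text
[ 0.47546727 -0.19381635  0.29326179] [179.853809     0.36311802 126.74748492] 0.00960597283570374 58.58125984668732
-0.06 17 -0.0094 -0.0072 [0.1229 0.1278 0.1349]
-0.045 58 -0.0096 -0.0045 [0.1219 0.1285 0.134 ]
-0.03 23 -0.0077 -0.003 [0.1206 0.1274 0.1303]
-0.015 19 -0.0189 0.0055 [0.1252 0.1314 0.1345]
0.0 209 -0.0196 0.0181 [0.1154 0.1268 0.1342]
0.015 110 -0.0073 0.0055 [0.1105 0.1201 0.1229]
0.03 109 -0.0078 0.0051 [0.1069 0.1171 0.1198]
0.045 115 -0.0089 0.0077 [0.1059 0.1144 0.1171]
0.06 133 -0.0098 0.0075 [0.104  0.1114 0.1139]
0.075 249 -0.0223 0.0191 [0.098  0.108  0.1111]
0.09 198 -0.023 0.0218 [0.0951 0.1043 0.1082]
0.105 221 -0.0208 0.0178 [0.0928 0.1027 0.1052]
0.12 33 -0.0049 0.0119 [0.0723 0.0771 0.0789]
```

View pics/g4.png

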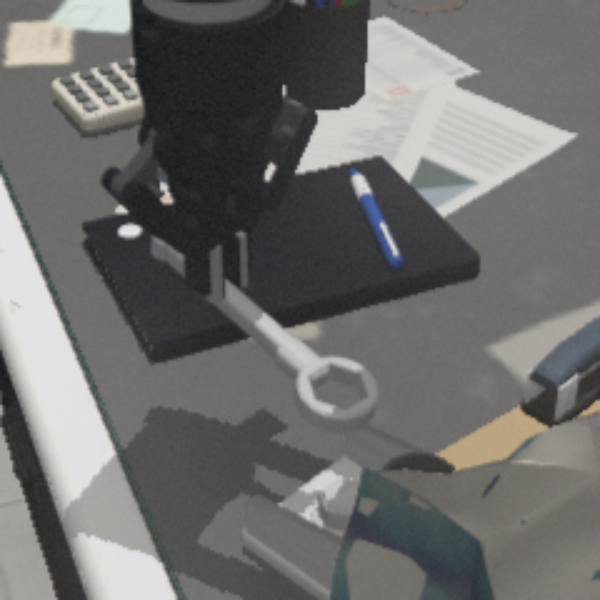

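The view shows the spanner in the grip but drooping about 11° at the ring end, ring at (338,388). The notebook and pen have not moved. Tilting the tool 11° while carrying it back will level the spanner.

```bash
H="python3 -m handwheel"
$H '{"moves":[[-1,-0.0005,-0.015,0,0,0,-3.2],[-1,-0.001,-0.025,0,0,0,-3.2],[-1,-0.0012,-0.033,0,0,0,-3.2],[-1,-0.0014,-0.035,0,0,0,-3.2],[-1,-0.0014,-0.035,0,0,0,-3.2],[-1,-0.0012,-0.035,0,0,0,-3.2],[-1,-0.001,-0.03,0,0,0,-3.2],[-1,-0.001,-0.018,0,0,0,-3.2]]}'|head -1
$H '{"moves":[[-1,0,0,0,0,0,0],[-1,0,0,0,0,0,0]]}'|head -1; python3 tq.py
cat > meas.py <<'E'
from ring import *
q=ctrl.sense();p=q["position"];y=np.radians(q["tool_rot"][2]);e=np.array([np.cos(y),np.sin(y)]);n=np.array([-e[1],e[0]])
s=ctrl.read_camera("scene");np.savez("sl.npz",**s);P=cloud(s).reshape(-1,3)
d=P[:,:2]-p[:2];A=d@e;B=d@n;zs=[]
for lo in np.arange(.02,.125,.015):
    i=(A>=lo)&(A<lo+.015)&(abs(B)<.03)&(P[:,2]>.027)&(P[:,2]<p[2]-.155)
    if i.sum()>3: zs.append((lo+.0075,np.percentile(P[i,2],90)));print(lo.round(3),B[i].min().round(4),B[i].max().round(4),np.percentile(P[i,2],[5,90]).round(4))
z=np.array(zs)[:5];f=np.polyfit(z[:,0],z[:,1],1);print("tilt",np.degrees(np.arctan(f[0])),"top at grip",f[1],"tcp z",p[2],"n",n)
E
python3 meas.py
```

```text
time: 21.2
time: 21.4
t 21.4 p [ 0.4649 -0.4185  0.2874] rot [-179.87   -0.28  101.15] F [ 0.4  0.5 -2. ] T [-0.03 -0.02 -0.  ] M 0.14 a(tcp) -31.4 a(yaw) -29.6 ring [ 0.4456 -0.3206] fpull 0.5
0.02 -0.0052 0.0067 [0.1066 0.1157]
0.035 -0.0056 0.0065 [0.1036 0.1132]
0.05 -0.008 0.0085 [0.1055 0.1104]
0.065 -0.0112 0.0112 [0.1024 0.1078]
0.08 -0.0205 0.0222 [0.0928 0.1048]
0.095 -0.0208 0.0221 [0.0882 0.1017]
0.11 -0.0163 0.0187 [0.0872 0.0998]
tilt -10.247709893675843 top at grip 0.1207730752691241 tcp z 0.28736600073449103 n [-0.98113653 -0.19331611]
```

```bash
H="python3 -m handwheel"
$H '{"moves":[[-1,0.0026,-0.0105,-0.001,3.4,0.67,0],[-1,0.0026,-0.0105,-0.001,3.4,0.67,0],[-1,0.0026,-0.0106,-0.001,3.3,0.66,0],[-1,0,0,-0.02,0,0,0],[-1,0,0,-0.02,0,0,0],[-1,0,0,-0.015,0,0,0],[-1,0,0,0,0,0,0],[-1,0,0,0,0,0,0]]}'|head -1; python3 tq.py; python3 - <<'E'
from h import *
from scipy.spatial.transform import Rotation as R
q=ctrl.sense();M=R.from_euler("xyz",q["tool_rot"],degrees=True).as_matrix();g=np.array(q["position"])+M[:,2]*.173
print("tip",g,"toolx",M[:,0])
s=ctrl.read_camera("scene");P=cloud(s).reshape(-1,3);x=M[:2,0]/np.hypot(*M[:2,0]);n=np.array([-x[1],x[0]]);d=P[:,:2]-g[:2];A=d@x;B=d@n
for lo in np.arange(.02,.125,.015):
    i=(A>=lo)&(A<lo+.015)&(abs(B)<.025)&(P[:,2]>.03)&(P[:,2]<.12)
    if i.sum()>3: print(lo.round(3),B[i].min().round(4),B[i].max().round(4),np.percentile(P[i,2],[5,90]).round(4))
E
```

```text
time: 22.25
t 22.25 p [ 0.4736 -0.45    0.2314] rot [-179.96  -10.37  101.2 ] F [ 0.6  0.6 -1.4] T [-0.25 -0.09  0.04] M 0.285 a(tcp) -30.8 a(yaw) -29.5 ring [ 0.4542 -0.3521] fpull 0.7
tip [ 0.46747855 -0.41951428  0.06119535] toolx [-0.191115    0.96493347  0.17994016]
0.02 -0.0056 0.0057 [0.0579 0.0676]
0.035 -0.0057 0.0055 [0.0582 0.0675]
0.05 -0.0076 0.0069 [0.0605 0.0667]
0.065 -0.0095 0.0134 [0.0623 0.0665]
0.08 -0.0211 0.0207 [0.054  0.0664]
0.095 -0.0214 0.0217 [0.055  0.0664]
0.11 -0.0185 0.0175 [0.0534 0.066 ]
```

```bash
H="python3 -m handwheel"
$H '{"moves":[[-1,0,0,-0.015,0,0,0],[-1,0,0,-0.012,0,0,0],[-1,0,0,-0.004,0,0,0],[-1,0,0,0,0,0,0]]}'|head -1; python3 tq.py;  $H '{"moves":[[-1,0,0,-0.002,0,0,0],[-1,0,0,-0.001,0,0,0],[-1,0,0,0,0,0,0]]}'|head -1; python3 tq.py
```

```text
time: 22.7
t 22.7 p [ 0.4729 -0.4502  0.1989] rot [-179.9   -10.47  101.13] F [ 0.2 -0.1 -2. ] T [-0.25  0.01  0.  ] M 0.055 a(tcp) -30.9 a(yaw) -29.6 ring [ 0.4537 -0.3523] fpull 0.1
time: 23.0
t 23.0 p [ 0.4736 -0.451   0.1979] rot [180.   -10.27 101.15] F [-0.7 -0.5 -2.6] T [-0.26 -0.04  0.  ] M -0.267 a(tcp) -30.8 a(yaw) -29.5 ring [ 0.4543 -0.353 ] fpull -0.8
```

```bash
H="python3 -m handwheel"
$H '{"moves":[[-1,0,0,-0.001,0,0,0],[-1,0,0,-0.001,0,0,0],[-1,0,0,0,0,0,0]]}'|head -1; python3 tq.py;  $H '{"moves":[[-1,0,0,-0.001,0,0,0],[-1,0,0,0,0,0,0]]}'|head -1; python3 tq.py
```

```text
time: 23.3
t 23.3 p [ 0.4736 -0.4509  0.1959] rot [180.   -10.27 101.15] F [ 0.3 -0.2 -1.8] T [-0.17  0.01 -0.02] M 0.057 a(tcp) -30.8 a(yaw) -29.5 ring [ 0.4542 -0.353 ] fpull 0.2
time: 23.5
t 23.5 p [ 0.4737 -0.451   0.1955] rot [179.99 -10.28 101.16] F [-0.8  1.   2.8] T [0.06 0.16 0.  ] M -0.201 a(tcp) -30.8 a(yaw) -29.5 ring [ 0.4543 -0.3531] fpull -0.6
```

```bash
H="python3 -m handwheel"
$H '{"moves":[[-0.6,0,0,0,0,0,0],[-0.2,0,0,0,0,0,0],[0,0,0,0,0,0,0],[0,0,0,0,0,0,0],[0,0,0,0.02,0,0,0],[0,0,0,0.04,0,0,0],[0,0,0,0.05,0,0,0],[0,0,0,0.05,0,0,0]]}'
$H '{"moves":[[0,0,0,0.05,0,0,0],[0,-0.03,0.03,0.03,-4,0,0],[0,-0.03,0.04,0,-4,0,0],[0,-0.03,0.04,0,0,0,0],[0,-0.03,0.04,0,0,0,0],[0,-0.02,0.045,0,0,0,0],[0,-0.01,0.045,0,0,0,0],[0,0,0,0,0,0,0]]}'
python3 - <<'E'
from h import *
s=ctrl.read_camera("scene");t=ctrl.read_camera("top");np.savez("t5.npz",**t);t0=load("top0.npz")
P=cloud(s);print(proj(s,[[.45,-.32,.03]]))
cv2.imwrite("pics/g5.png",np.hstack([cv2.resize(s["color"][130:230,180:360],(400,300)),cv2.resize(t["color"][140:280,285:405],(300,300))])[:,:,::-1])
E
```

```text
time: 24.3
position: [0.4732, -0.4505, 0.3555]
tool_rot: [-179.9, -10.4, 101.1]
wrist_force: [0.7, -1.4, -0.6]
opening: 0.0427
gripper_force: 0.0
time: 25.1
position: [0.3228, -0.2078, 0.4328]
tool_rot: [-178.4, -2.6, 101.2]
wrist_force: [0.3, -0.0, -0.3]
opening: 0.0427
gripper_force: 0.0
[[260.33562625 194.82900336]]
```

View pics/g5.png

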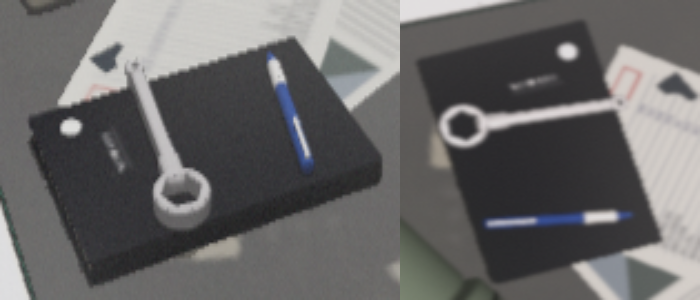

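The view shows the spanner lying flat on the notebook with its ring at scene-crop (182,195), about where it was picked up. The pen is where it was. One numeric check before handing in.

```bash
python3 - <<'E'
from h import *
for f in("top0.npz","t5.npz"):
    t=load(f);g=cv2.cvtColor(t["color"],cv2.COLOR_RGB2GRAY);P=cloud(t);hsv=cv2.cvtColor(t["color"],cv2.COLOR_RGB2HSV)
    b=((g<60)&(abs(P[...,2]-.017)<.01)).astype(np.uint8);b[:, :285]=0;b[:,405:]=0;b[:140]=0;b[280:]=0
    b=cv2.morphologyEx(b,cv2.MORPH_CLOSE,np.ones((13,13)));n,l,st,ce=cv2.connectedComponentsWithStats(b);i=1+st[1:,4].argmax()
    nb=ray(t,np.argwhere(l==i)[:,::-1],.017)[:,:2];print(cv2.minAreaRect(nb.astype(np.float32)))
    pm=((hsv[...,0]>105)&(hsv[...,0]<130)&(hsv[...,1]>110)&(l==i));print("pen",ray(t,np.argwhere(pm)[:,::-1],.025).mean(0))
    m=np.zeros_like(g);m[180:215,298:374]=(g[180:215,298:374]>110);z=P[...,2]
    for a,c in((298,318),(325,345),(350,368)): print(np.median(z[180:215,a:c][m[180:215,a:c]>0]))
print(ctrl.job_done())
E
```

```text
((0.4254758954048157, -0.3970732092857361), (0.24750719964504242, 0.16138483583927155), 17.168251037597656)
pen [ 0.35388093 -0.42045844  0.025     ]
0.03076565475412455
0.03197671972464926
0.03225694519616053
((0.42561352252960205, -0.39699026942253113), (0.24698862433433533, 0.16116675734519958), 17.221729278564453)
pen [ 0.35377248 -0.41916773  0.025     ]
0.030888051680661624
0.03222430677759664
0.031588539545235904
the job is handed in; nothing more can be done
None
```

The bolt is tight at about 2.1 N m (felt at the wrist, held steady), the spanner lies flat on the notebook again, the notebook and pen measured within about 1.5 mm of where they were, and the job was handed in at about 25 s.

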